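Shut the battery case and lock its quarter-turn fasteners

TASK

Press the battery case's cover down until it is shut, then set a fingertip in the slot of each of its two quarter-turn fasteners and turn it clockwise as far as it goes, so that both slots point at the marks at the front and the cover is locked. It is all pushing with the fingers: nothing is to be picked up, the cover is not to be lifted further open, and the loose things round the case stay where they stand.

Things in the scene. Friction and masses are not known exactly. Their poses are not given: they have to be found in the camera images.
- case: Grey open-topped battery case screwed to the bench, 150 mm (its x, away from the robot) by 290 mm (its y) by 80 mm high; origin at the centre of its underside. Its x axis points from its front side (towards the robot) to its hinge side, y to the left, z up.
- cover (a joint): Opening angle of the cover in rad: 0 shut flat on the case, growing as its front edge rises (starts at 0.35 to 0.7). Stiff hinge: it stays where it is left; pressing it down takes about 2 to 4 N at the press point.
- cover_hinge (a point): Middle of the hinge line, at the case's far top edge (75 mm behind its centre, 80 mm up). Axes of the cover: x away from its front edge, y along the hinge, z out of its top. Aluminium plate, 153 mm from hinge to front edge, 296 mm wide, 6 mm thick, underside in the hinge plane. Fastener axes: 87 mm from the hinge, 78 mm either side of the middle.
- cover_press (a point): Point on the cover's top surface where it is free to press: on its middle line between the two fasteners, 115 mm from the hinge (38 mm from the front edge). z is the outward normal of the top surface. It moves on an arc about the hinge line.
- fastener_left_top (a point): Left (case +y) fastener: point on its axis at the top of the head, 27 mm above the cover's underside; z is the axis, y runs along the slot. Black head 88 mm across, two half-moon lobes, between them a slot 36 mm wide, 18 mm deep, steel-floored, through the centre, within a fixed collar of radius 46 mm inside, 51 outside, 14 mm high. Closed fingertips 20 to 26 mm off the axis, 8 to 14 mm deep in the slot, swept round the axis and turning with it, drive it.
- fastener_left (a joint): Turn of the left fastener in rad, clockwise from above. 0: slot parallel to the case's long side, unlocked (starts at 0 to 0.3). 1.571: at its stop, slot square to the long side, pointing at the small black mark on the cover in front, locked: its cam is under the case's lip. Friction 0.06 N m (3 N at 20 mm); stays where left; hard stops at both ends.
- fastener_right_top (a point): Right (case -y) fastener: point on its axis at the top of the head, 27 mm above the cover's underside; z is the axis, y runs along the slot. Black head 88 mm across, two half-moon lobes, between them a slot 36 mm wide, 18 mm deep, steel-floored, through the centre, within a fixed collar of radius 46 mm inside, 51 outside, 14 mm high. Closed fingertips 20 to 26 mm off the axis, 8 to 14 mm deep in the slot, swept round the axis and turning with it, drive it.
- fastener_right (a joint): Turn of the right fastener in rad, clockwise from above. 0: slot parallel to the case's long side, unlocked (starts at 0 to 0.3). 1.571: at its stop, slot square to the long side, pointing at the small black mark on the cover in front, locked: its cam is under the case's lip. Friction 0.06 N m (3 N at 20 mm); stays where left; hard stops at both ends.
- cell_1: Round battery cell, 18 mm across, to the left of the case, standing upright, 65 mm high; origin at the centre of its foot. Loose bystander: leave it standing.
- cell_2: Round battery cell, 18 mm across, to the left of the case, standing upright, 65 mm high; origin at the centre of its foot. Loose bystander: leave it standing.
- cell_3: Round battery cell, 18 mm across, to the right of the case, standing upright, 65 mm high; origin at the centre of its foot. Loose bystander: leave it standing.
- glue_bottle: White glue bottle with a pointed cap, 39 mm across, to the right of the case, standing upright, 136 mm high; origin at the centre of its foot. Loose bystander: leave it standing.
- tape_measure: Tape measure 34 x 70 x 60 mm, right of the case; origin under its centre. Loose bystander: leave it in place.

How it is judged:
By the outcome, as a careful person would: the job done as asked, in the order asked, and still so for the second after the job is handed in, with the robot touching nothing.
It also fails if it takes over 69 s, if anything falls off the work surface, if the arm or the gripper's body presses on something with over 40 N, if the wrist force passes 120 N, or if a joint passes its speed limit or range.

ROBOT

A 7-joint arm with a two-finger parallel gripper is mounted at the origin on the work surface; the furniture and walls round the work are solid. World frame = base frame: x ahead of the robot, y to its left, z up, the work surface at z = 0. Lengths are in m, angles in rad, forces in N, time in s.
With the tool pointing down it reaches from about 0.35 to 0.9 m from the base axis. Payload 8.1 kg.
Tool frame: the origin (TCP) lies midway between the tips of the shut fingers; the grasp point (between the pads) lies 19 mm behind it; z points along the fingers, y is the line along which they close (so a half turn about z gives the same grasp; the last joint's range is limited). The gripper opens to 92 mm and grips with 3 to 60 N. Pads are 19 mm wide; open, the fingers measure 130 mm over their backs; the gripper's body (75 mm by 190 mm) begins 47 mm behind the grasp point.
Start: joints at [1.206, 0.434, 0.025, 1.573, -0.012, 1.134, -0.075], TCP at [0.162, -0.604, 0.198] pointing down, gripper open.
Joint ranges: [-2.62, 2.62], [-0.44, 2.09], [-1.27, 1.32], [0.08, 2.57], [-1.32, 4.46], [0.12, 2], [-2.74, 2.74]. Speed limits (rad/s): [2.22, 2.22, 3.01, 3.01, 3.14, 3.14, 3.14].

INTERFACE

Orientations are given as a rotation vector (axis times angle).
In Python, from cell import observe, get_image, camera_model, sign_off, recognise, silhouettes gives the robot as it stands.
- The arm moves only by the tool apply_moves, never from a script. Its argument "motion" is a list of rows, each an object of numbers: "x", "y", "z": the shift along the world's x, y, z in cm; "yaw": the turn about the world's z in degrees; "hand": the opening, from -1 (shut) to 1 (fully open), so that 0 is half open. In form: [{"x": .., "y": .., "z": .., "yaw": .., "hand": ..}, ...]. A call has 1 to 10 rows; each row is the pose to reach, as a shift and turn from the pose commanded when the call began; what a row does not reach only later rows make up. A row lasts 1/8 s, in which the tool goes at most 62.5 mm and 10.7 degrees, less where a joint would pass 70% of its speed; a pose out of reach is approached as far as the arm can. A call with a gripper value outside its range is refused whole. The fingers move at their own pace and stop on an object; "newtons" is the grip in N (left out, the last holds). Time passes only in rows, so rows that repeat a pose let the fingers close. It gives the time, the measured TCP pose, the force, the opening and the grip force at its end, in the units of the state.
- observe(): the state, without advancing time (a new reading comes with each control period).
- get_image(name): name is "scene" or "top" or "wrist"; returns the picture (420x560x3 uint8, blue, green, red); there is no depth.
- camera_model(name): a dict with "camera_matrix" (3x3 intrinsics, pixels), "T" (4x4, takes a point from camera to world coordinates). Camera axes: x right, y up, looking along -z (the intrinsics and any distortion apply to the point x, -y, -z); pixel columns grow to the right and rows downward; lengths in m; the calibration is good to about 2 mm. The wrist camera is an equidistant fisheye: a pixel r from the principal point sees the ray r / f radians off the axis. A picture is of the moment at which its call begins: read the wrist's pose just before it. camera_model takes no time and is no camera call; for the wrist camera it gives the pose at the moment of the call.
- sign_off(): hands the job in; it is judged then, once.
Trained networks look in the newest picture that a camera, given by its name, has taken for a name from the list of things; names that differ only in an ending like _2 or _b are one class to them, and where a whole thing is asked for, a point or a joint stands for the part that bears it (a point fixed in the world has none). Each returns a list of dicts, best first, with "p" (0 to 1); they miss things now and then, are a little off and sometimes report something else, mostly with a low value. They report only what shows in the picture. A call takes as long as a camera call.
- recognise(query, camera): "rect" ([left, top, right, bottom] in pixels, round what is visible of it).
- silhouettes(query, camera): "mask" (420x560 bool, what is visible of it) and "rect" ([left, top, right, bottom] in pixels, round what is visible of it).
The state is a dict: "clock": time; "joints": joint angles; "dq": joint speeds; "joint_efforts": joint torques, N m; "position": TCP position; "ee_rot": TCP orientation; "force": force on the tool from outside, world axes, zero at the start; "ft_torque": the same for the moment, N m; "width": opening from 0.0 (shut) to 1.0 (fully open); "gripper_force": force on a finger pad.
Only numpy, scipy, OpenCV 4.12 (cv2) and the standard library are available. Lean on these libraries where they do the work, as an engineer would, in place of code of your own. Each camera call takes 0.05 s, during which the arm holds its last target. There are 200 camera calls.

## Working session

There is one attempt and no reset: what is moved stays moved. The work goes in short steps, Python scripts to look and compute and a tool call to move; the robot and the scene stay as the last step left them, time stands still between calls to the robot, and variables do not carry over. Pictures are saved under pics/ and viewed, at most 10 in all, crops included, and the job is handed in when it is done.

Besides the shell and the picture viewer there is one more tool, called after "Request:" by a JSON object that holds its "fn" and its "kwargs". apply_moves: Moves the arm, as the interface text tells. Its arguments: {"type":"object","properties":{"motion":{"type":"array","items":{"type":"object","properties":{"x":{"type":"number"},"y":{"type":"number"},"z":{"type":"number"},"yaw":{"type":"number"},"hand":{"type":"number"}}}},"newtons":{"type":"number"}},"required":["motion"]}

```bash
mkdir -p pics
python3 - <<'E'
from cell import *
import cv2, numpy as np
s=observe(); print(s)
for c in ("scene","top"):
    im=get_image(c); cv2.imwrite(f"pics/{c}1.png",im)
    m=camera_model(c); print(c,m["camera_matrix"],np.round(m["T"],3), [k for k in m])
    for q in ("case","cover","fastener_left","fastener_right"):
        print(q,[(round(d["p"],2),d["rect"]) for d in recognise(q,c)][:3])
E
ls
```

```text
{'clock': 0.0, 'joints': array([ 1.20638307,  0.43523446,  0.02498956,  1.57407537, -0.01163833,
        1.13398937, -0.07509692]), 'dq': array([ 2.14625616e-03, -1.09003618e-04, -7.90675967e-04, -1.65138338e-03,
        2.55194585e-05,  5.55313955e-05,  9.32300035e-04]), 'joint_efforts': array([-1.68240655e-03, -6.67851162e+01,  9.83690433e-01, -3.14450133e+01,
       -6.08453597e-02,  4.29234607e-02,  1.54226159e-04]), 'position': array([ 0.16157522, -0.60319133,  0.19734646]), 'ee_rot': array([-3.11321744e+00, -4.09729959e-01,  4.97312919e-04]), 'force': array([-0.46640231,  0.06011162, -0.50119543]), 'ft_torque': array([0.02960197, 0.00656304, 0.04483982]), 'gripper_force': 0.0, 'width': 0.999947887024728}
scene [[543.60087299   0.         279.6648655 ]
 [  0.         543.60087299 208.00129004]
 [  0.           0.           1.        ]] [[-0.8    0.449 -0.399 -0.014]
 [-0.6   -0.618  0.508  0.456]
 [-0.018  0.646  0.763  1.036]
 [ 0.     0.     0.     1.   ]] ['camera_matrix', 'T']
case [(0.75, [219.4, 161.0, 343.7, 291.7])]
cover []
fastener_left [(0.82, [239.8, 205.0, 281.1, 237.5]), (0.64, [246.9, 280.7, 257.7, 303.1])]
fastener_right []
top [[462.65754603   0.         281.40630088]
 [  0.         462.65754603 213.96917654]
 [  0.           0.           1.        ]] [[-0.076  0.972 -0.224  0.27 ]
 [-0.997 -0.074  0.015 -0.136]
 [-0.002  0.224  0.975  1.078]
 [ 0.     0.     0.     1.   ]] ['camera_matrix', 'T']
case [(0.76, [221.8, 183.6, 368.5, 275.9])]
cover [(0.96, [220.0, 188.5, 368.8, 259.8])]
fastener_left [(0.71, [369.1, 211.7, 395.5, 235.0]), (0.56, [234.6, 206.2, 278.8, 243.7])]
fastener_right [(0.83, [308.7, 197.3, 350.1, 231.5])]
pics
```

View pics/top1.png

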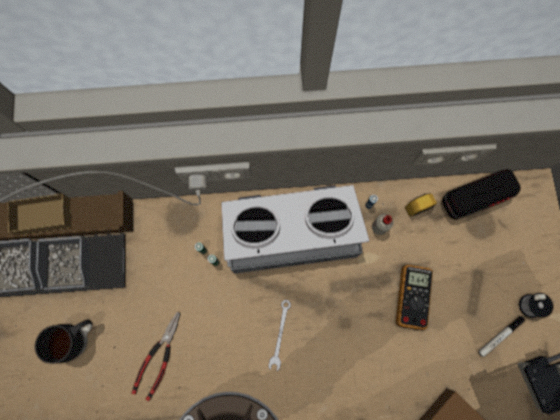

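View pics/scene1.png

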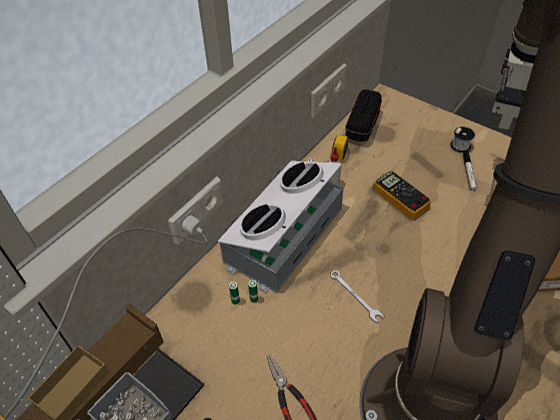

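The pictures show the case ahead of the robot with its cover open. In the top view the cover corners are near (222,203), (357,187), (366,239) and (228,261), and the slots run almost along the case's long side. Next I fit the pose and angle in both views.

```bash
cat > h.py <<'E'
from cell import *
import cv2, numpy as np
from scipy.optimize import least_squares
def proj(c,P,m=None):
    m=m or camera_model(c); T=np.array(m["T"]); K=m["camera_matrix"]
    p=(np.atleast_2d(P)-T[:3,3])@T[:3,:3]; p=p*[1,-1,-1]
    q=p@np.array(K).T; return q[:,:2]/q[:,2:]
def cover2world(v,P):
    x,y,yaw,th=v; P=np.atleast_2d(P)
    c,s=np.cos(th),np.sin(th)
    # cover coords (x away from front,y,z); hinge at 0
    X=P[:,0]*c+P[:,2]*s; Z=-P[:,0]*s+P[:,2]*c
    L=np.c_[X+.075,P[:,1],Z+.08]
    cy,sy=np.cos(yaw),np.sin(yaw)
    return np.c_[x+cy*L[:,0]-sy*L[:,1],y+sy*L[:,0]+cy*L[:,1],L[:,2]]
E
python3 - <<'E'
from h import *
D={}
for c in ("top","scene"):
    im=get_image(c)
    S=silhouettes("cover",c)
    print(c,[(round(d["p"],2),d["rect"]) for d in S][:3])
    if S:
        m=S[0]["mask"].astype(np.uint8)
    else:
        g=cv2.cvtColor(im,cv2.COLOR_BGR2HSV); m=((g[...,1]<40)&(g[...,2]>150)).astype(np.uint8)
        n,l,st,ce=cv2.connectedComponentsWithStats(m); k=l[240,235] ; print(k,st[k]); m=(l==k).astype(np.uint8)
    h=cv2.convexHull(max(cv2.findContours(m,0,1)[0],key=len))
    q=cv2.approxPolyDP(h,5,True)[:,0]; print(q.tolist())
    r=S[0]["rect"] if S else [215,150,350,250]
    a=[int(r[0])-15,int(r[1])-20,int(r[2])+20,int(r[3])+30]
    v=im.copy(); cv2.polylines(v,[q.reshape(-1,1,2)],True,(0,0,255),1)
    D[c]=cv2.resize(v[a[1]:a[3],a[0]:a[2]],(600,400) if 0 else None,fx=3.2,fy=3.2,interpolation=2); print(a,D[c].shape)
    cv2.imwrite(f"pics/cr_{c}.png",D[c])
    for qn in ("fastener_left","cell_1","glue_bottle","tape_measure"):
        print(qn,[(round(d["p"],2),d["rect"]) for d in recognise(qn,c)][:4])
E
```

```text
top [(0.65, [223.8, 185.9, 369.4, 259.8])]
[[353, 187], [368, 240], [224, 258], [222, 202]]
[208, 165, 389, 289] (397, 579, 3)
fastener_left [(0.72, [235.3, 206.4, 277.3, 246.5])]
cell_1 [(0.57, [367.9, 193.1, 379.2, 208.4]), (0.53, [206.9, 256.8, 216.8, 265.7]), (0.23, [307.7, 196.9, 350.6, 231.8])]
glue_bottle [(0.91, [369.2, 213.0, 400.1, 234.0])]
tape_measure [(0.55, [405.7, 193.9, 438.6, 215.0]), (0.5, [222.9, 188.0, 371.4, 261.4])]
scene [(0.71, [220.7, 161.0, 340.2, 251.4])]
[[340, 165], [268, 252], [219, 242], [291, 161]]
[205, 141, 360, 281] (448, 496, 3)
fastener_left [(0.83, [241.8, 204.0, 280.9, 238.2])]
cell_1 [(0.66, [227.1, 281.6, 240.3, 305.1]), (0.53, [247.3, 281.1, 260.0, 302.0]), (0.24, [219.8, 161.4, 343.6, 253.6])]
glue_bottle [(0.74, [330.5, 148.2, 340.5, 184.9]), (0.26, [247.0, 280.4, 257.4, 304.8])]
tape_measure [(0.56, [331.5, 134.2, 350.3, 160.2])]
```

Run:
```python
import cv2,numpy as np
a=cv2.imread("pics/cr_top.png");b=cv2.imread("pics/cr_scene.png")
a=cv2.imread("pics/top1.png")[175:285,210:385];a=cv2.resize(a,None,fx=4.5,fy=4.5,interpolation=2)
b=cv2.imread("pics/scene1.png")[150:300,205:355];b=cv2.resize(b,None,fx=4,fy=4,interpolation=2)
cv2.imwrite("pics/a.png",a);cv2.imwrite("pics/b.png",b)
```

```text
(no output)
```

View pics/a.png

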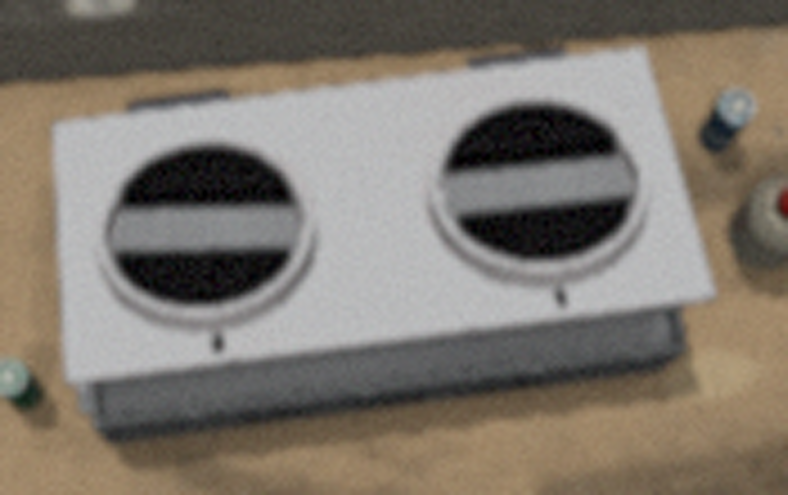

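View pics/b.png

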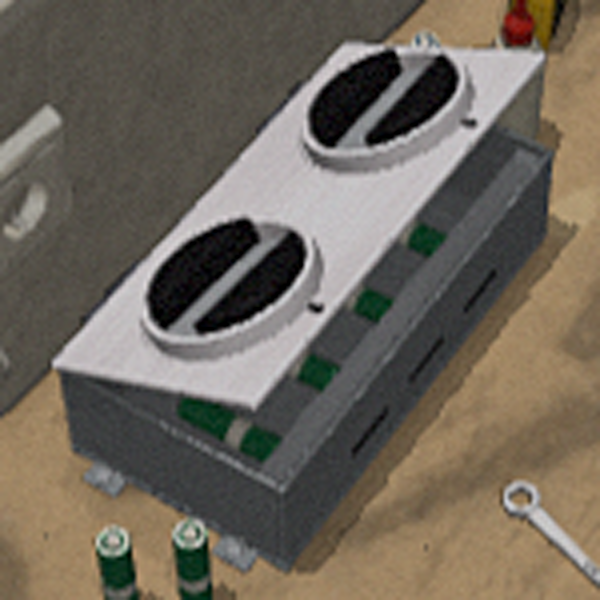

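The crops show the cover corners, both head ellipses and the case's front corners clearly. I'll use those as correspondences.

Run:
```python
from h import *
# (cam, frame, point, pixel)
C=[("top","c",(0,.148,.006),(221.8,202.1)),("top","c",(0,-.148,.006),(353.3,185.7)),("top","c",(-.153,-.148,.006),(368.7,241)),("top","c",(-.153,.148,.006),(225.1,259.4)),
("top","c",(-.087,.078,.027),(255.3,225.7)),("top","c",(-.087,-.078,.027),(330.2,215.2)),
("top","b",(-.075,.145,0),(234,272.3)),("top","b",(-.075,-.145,0),(362.2,253.9)),
("scene","c",(0,.148,.006),(219.2,241.7)),("scene","c",(0,-.148,.006),(291.2,160.7)),("scene","c",(-.153,-.148,.006),(341.2,163)),("scene","c",(-.153,.148,.006),(268,252)),
("scene","c",(-.087,.078,.027),(262.5,218.7)),("scene","c",(-.087,-.078,.027),(302,174.2)),
("scene","b",(-.075,.145,0),(278.2,292.5)),("scene","b",(-.075,.145,.08),(276.7,271.2)),("scene","b",(-.075,-.145,.08),(343,187.5))]
M={c:camera_model(c) for c in("top","scene")}
def pt(v,f,p):
    if f=="c": return cover2world(v,p)
    p=np.array(p)-[.075,0,.08]; return cover2world([*v[:3],0],p)
def res(v): return np.concatenate([(proj(c,pt(v,f,p),M[c])[0]-u) for c,f,p,u in C])
s=least_squares(res,[.5,-.1,-.1,.5],loss="soft_l1"); v=s.x
print("v",v, "yaw deg",np.degrees(v[2]),np.degrees(v[3])); print(np.round(res(v).reshape(-1,2),1).tolist())
np.save("v.npy",v)
v0=[*v[:3],0]
for n,p in dict(press=(-.115,0,.006),L=(-.087,.078,.027),R=(-.087,-.078,.027),frontmid=(-.153,0,.006)).items():
    print(n,cover2world(v,p).round(4),cover2world(v0,p).round(4))
# slot angles: backproject slot ends in top view onto cover plane via fit
for n,e in dict(L=[(108,230),(300,228)],R=[(452,196),(636,180)]).items():
    yc=.078 if n=="L" else -.078
    for cam,ee in(("top",[(x/4.5+210,y/4.5+175) for x,y in e]),):
        q=[least_squares(lambda ab:proj(cam,cover2world(v,(ab[0],ab[1],.009)),M[cam])[0]-u,[-.087,yc]).x for u in ee]
        print(n,np.round(q,4).tolist(),"cw turn",np.arctan2(*(q[1]-q[0])[[0,1]]*np.array([-1,-1])))
for cam,nm,z,u in(("top","glue",.13,(384,223)),("top","cell3",.065,(373,198)),("top","cellA",.065,(213,258)),("top","cellB",.065,(200,246))):
    print(nm,least_squares(lambda ab:proj(cam,[ab[0],ab[1],z],M[cam])[0]-u,[.5,-.1]).x.round(3))
```

```text
v [ 0.46654093 -0.1742446   0.05910288  0.42323158] yaw deg 3.3863453443509233 24.24938347685216
[[-0.0, -0.2], [0.3, -1.1], [1.2, 0.0], [0.0, 1.2], [0.3, -2.0], [-0.1, -1.5], [0.7, 1.7], [-4.3, 3.3], [-1.4, -0.5], [-0.1, -0.3], [1.1, 0.9], [1.7, 0.7], [-0.9, -0.7], [-1.5, -0.9], [-0.7, 1.1], [-0.0, 2.3], [1.4, -0.4]]
press [[ 0.4392 -0.1759  0.1327]] [[ 0.4266 -0.1766  0.086 ]]
L [[ 0.4687 -0.096   0.1403]] [[ 0.45   -0.0971  0.107 ]]
R [[ 0.4779 -0.2517  0.1403]] [[ 0.4592 -0.2528  0.107 ]]
frontmid [[ 0.4046 -0.1779  0.1483]] [[ 0.3887 -0.1789  0.086 ]]
L [[-0.0726, 0.1247], [-0.0862, 0.0352]] cw turn 0.150460351845497
R [[-0.0795, -0.0377], [-0.0844, -0.1244]] cw turn 0.05672685740472556
glue [ 0.452 -0.363]
cell3 [ 0.524 -0.361]
cellA [0.415 0.006]
cellB [0.444 0.033]
```

The fit agrees with the given sizes: residuals are mostly 1–2 px and the press point is at (0.439, −0.176, 0.133). I'll move above it with the fingers shut, turning towards the half-turn side so that joint 7 keeps its range.

Request:
{"fn": "apply_moves", "kwargs": {"motion": [{"x": 2.7,"y": 4.3,"z": 0.5,"yaw": 10,"hand": -1},{"x": 5.4,"y": 8.6,"z": 1,"yaw": 20,"hand": -1},{"x": 8.2,"y": 12.9,"z": 1,"yaw": 30,"hand": -1},{"x": 11,"y": 17.2,"z": 1,"yaw": 40,"hand": -1},{"x": 13.8,"y": 21.4,"z": 1,"yaw": 50,"hand": -1},{"x": 16.6,"y": 25.6,"z": 1,"yaw": 60,"hand": -1},{"x": 19.4,"y": 29.9,"z": 1,"yaw": 70,"hand": -1},{"x": 22.2,"y": 34.2,"z": 1,"yaw": 80,"hand": -1},{"x": 25,"y": 38.5,"z": 1,"yaw": 90,"hand": -1},{"x": 27.7,"y": 42.7,"z": 1,"yaw": 100,"hand": -1}], "newtons": 20}}

```text
clock: 2.35
position: [0.4396, -0.1753, 0.2085]
ee_rot: [1.68, 2.653, 0.0]
force: [0.9, -0.5, -0.2]
width: 0.011
gripper_force: 0.0
```

Request:
{"fn": "apply_moves", "kwargs": {"motion": [{"z": -3},{"z": -6},{"z": -7},{"x": -0.2,"z": -8},{"x": -0.5,"z": -8.8},{"x": -0.8,"z": -9.6},{"x": -1.0,"z": -10.4},{"x": -1.1,"z": -11.0},{"x": -1.2,"z": -11.6}]}}

```text
schema error: expected keys x, y, z, yaw, hand
```

Request:
{"fn": "apply_moves", "kwargs": {"motion": [{"x": 0,"y": 0,"z": -3,"yaw": 0,"hand": -1},{"x": 0,"y": 0,"z": -6,"yaw": 0,"hand": -1},{"x": 0,"y": 0,"z": -7,"yaw": 0,"hand": -1},{"x": -0.2,"y": 0,"z": -8,"yaw": 0,"hand": -1},{"x": -0.5,"y": 0,"z": -8.8,"yaw": 0,"hand": -1},{"x": -0.8,"y": 0,"z": -9.6,"yaw": 0,"hand": -1},{"x": -1,"y": 0,"z": -10.4,"yaw": 0,"hand": -1},{"x": -1.1,"y": 0,"z": -11,"yaw": 0,"hand": -1},{"x": -1.2,"y": 0,"z": -11.6,"yaw": 0,"hand": -1}]}}

```text
clock: 3.48
position: [0.4267, -0.1768, 0.0918]
ee_rot: [1.688, 2.649, -0.0]
force: [-0.8, -0.1, 2.8]
width: 0.005
gripper_force: 1.1
```

Contact is at the expected 2–4 N. I'll press on gently until it is shut.

Request:
{"fn": "apply_moves", "kwargs": {"motion": [{"x": 0,"y": 0,"z": -0.3,"yaw": 0,"hand": -1},{"x": 0,"y": 0,"z": -0.6,"yaw": 0,"hand": -1},{"x": 0,"y": 0,"z": -0.8,"yaw": 0,"hand": -1},{"x": 0,"y": 0,"z": -0.9,"yaw": 0,"hand": -1},{"x": 0,"y": 0,"z": -0.9,"yaw": 0,"hand": -1}]}}

```text
clock: 4.1
position: [0.4268, -0.1767, 0.0831]
ee_rot: [1.688, 2.65, 0.0]
force: [0.5, 0.3, 1.2]
width: 0.003
gripper_force: 0.3
```

Request:
{"fn": "apply_moves", "kwargs": {"motion": [{"x": 0,"y": 0,"z": -0.2,"yaw": 0,"hand": -1},{"x": 0,"y": 0,"z": -0.3,"yaw": 0,"hand": -1},{"x": 0,"y": 0,"z": -0.4,"yaw": 0,"hand": -1},{"x": 0,"y": 0,"z": -0.4,"yaw": 0,"hand": -1}]}}

```text
clock: 4.6
position: [0.4267, -0.1767, 0.0791]
ee_rot: [-1.688, -2.65, -0.0]
force: [-0.7, 0.1, 1.1]
width: 0.006
gripper_force: 0.4
```

The tip is at z = 0.079, below the expected 0.086, with no stop felt. I need to look before going on.

Run:
```python
from h import *
s=get_image("scene")[130:310,195:375]; w=get_image("wrist"); t=get_image("top")[165:285,210:385]
s=cv2.resize(s,(400,400),interpolation=2); w=cv2.resize(w,(400,300)); t=cv2.resize(t,(400,274),interpolation=2)
o=np.zeros((600,800,3),np.uint8); o[:400,:400]=s; o[:300,400:]=w; o[300:574,400:]=t
cv2.imwrite("pics/c3.png",o); print(observe()["force"],observe()["position"])
```

```text
[-0.10186078 -0.14601352  1.18451116] [ 0.42685787 -0.17672123  0.07913739]
```

View pics/c3.png

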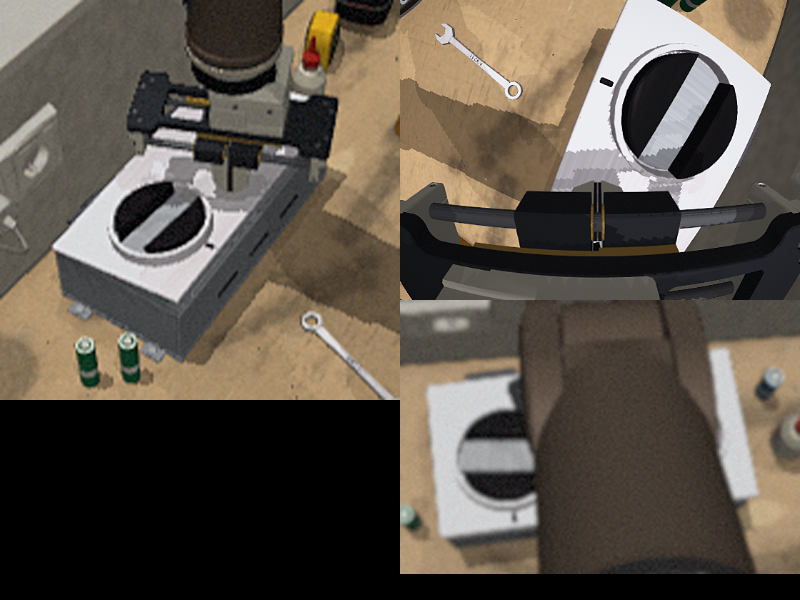

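The scene view shows the cover almost flush on the case. I'll press on in small steps, watching the force.

Request:
{"fn": "apply_moves", "kwargs": {"motion": [{"x": 0,"y": 0,"z": -0.1,"yaw": 0,"hand": -1},{"x": 0,"y": 0,"z": -0.2,"yaw": 0,"hand": -1},{"x": 0,"y": 0,"z": -0.2,"yaw": 0,"hand": -1}]}}

```text
clock: 5.12
position: [0.4267, -0.1767, 0.077]
ee_rot: [-1.688, -2.649, 0.0]
force: [-1.1, -0.2, 1.8]
width: 0.004
gripper_force: 0.5
```

Run:
```python
from h import *
v=np.load("v.npy"); im=get_image("scene")
for th in(-.05,0,.05,.1,.15): print(th,proj("scene",cover2world([*v[:3],th],[(-.153,.148,.006),(-.153,.148,0),(-.087,.078,.027),(0,.148,.006)])).round(1).tolist())
print(proj("scene",cover2world([*v[:3],0],[(-.15,.145,0),(-.15,.145,-.08),(-.15,-.145,0)])).round(1).tolist())
c=cv2.resize(im[225:305,215:315],(800,640),interpolation=cv2.INTER_CUBIC)[:600]; cv2.imwrite("pics/d.png",c)
```

```text
-0.05 [[277.2, 275.6], [277.1, 277.1], [269.9, 232.8], [218.8, 241.6]]
0 [[277.0, 273.5], [277.1, 275.1], [269.4, 231.3], [218.7, 241.6]]
0.05 [[276.8, 271.4], [276.9, 273.1], [268.7, 229.8], [218.6, 241.5]]
0.1 [[276.3, 269.1], [276.6, 270.9], [268.0, 228.3], [218.5, 241.5]]
0.15 [[275.7, 266.8], [276.2, 268.6], [267.2, 226.7], [218.4, 241.4]]
[[276.7, 273.5], [277.5, 293.6], [344.4, 187.1]]
```

View pics/d.png

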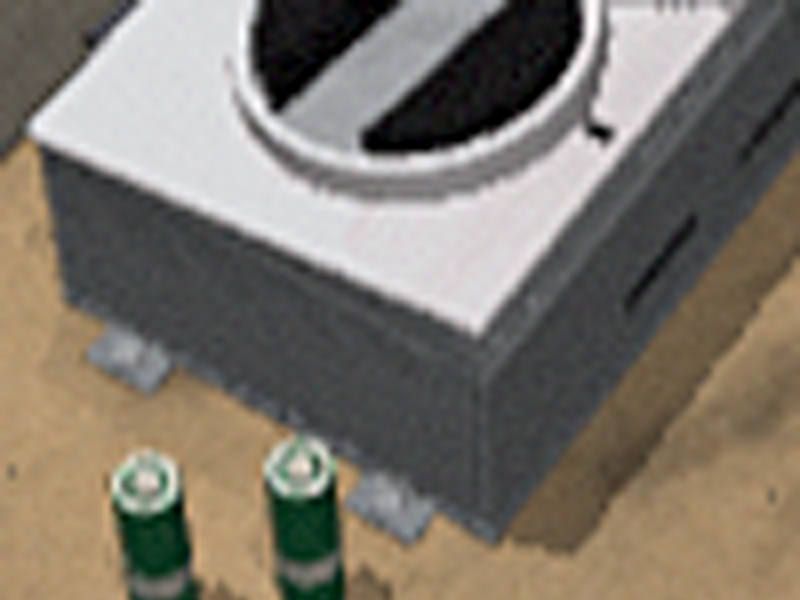

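The cover is still about 0.1 rad open, as a gap shows between its front corner and the case lip. The tip reads lower than the cover there, so I'll look at the fingertip with the TCP projected.

Run:
```python
from h import *
v=np.load("v.npy"); s=observe(); im=get_image("scene"); p=s["position"]; print(p,s["joint_efforts"].round(1))
z=lambda P:[tuple(int(8*(a-b)) for a,b in zip(q,(255,170))) for q in proj("scene",P)]
c=cv2.resize(im[170:245,255:355],(800,600),interpolation=cv2.INTER_CUBIC)
for q,k in zip(z([p,p+[0,0,.03]]),((0,0,255),(0,255,0))): cv2.circle(c,q,4,k,-1)
for th,k in((0,(255,0,0)),(.1,(0,160,255))):
    for q in z(cover2world([*v[:3],th],[(-.115,0,.006),(-.153,0,.006),(-.153,-.148,.006)])): cv2.circle(c,q,4,k,-1)
cv2.imwrite("pics/e.png",c)
```

```text
[ 0.42674447 -0.17670064  0.0770888 ] [ -0.1 -49.9  -4.9 -22.9  -0.   -0.1  -0. ]
```

View pics/e.png

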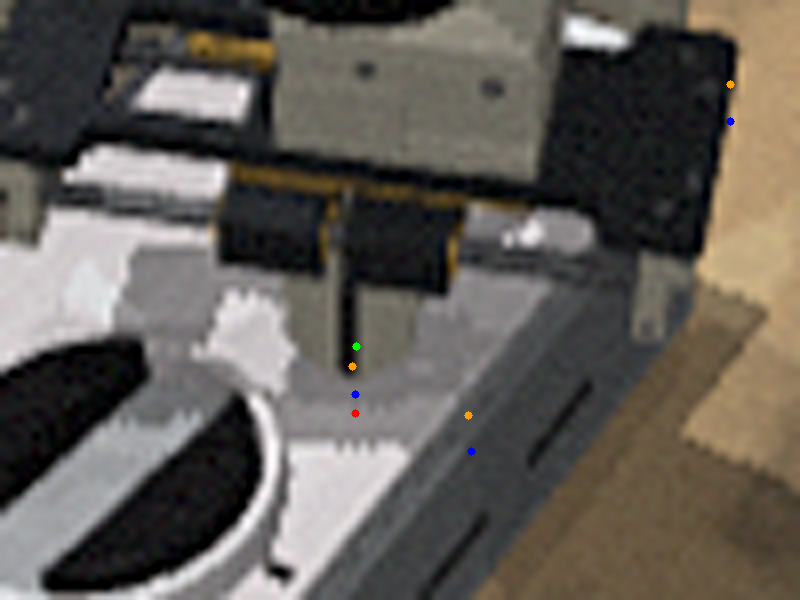

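The fingertip rests on the cover about 19 mm above where the reported TCP projects. So the tip sits higher than reported, and the hard stop of the shut cover will calibrate z. I'll continue down until the stop is felt.

Request:
{"fn": "apply_moves", "kwargs": {"motion": [{"x": 0,"y": 0,"z": -0.2,"yaw": 0,"hand": -1},{"x": 0,"y": 0,"z": -0.4,"yaw": 0,"hand": -1},{"x": 0,"y": 0,"z": -0.6,"yaw": 0,"hand": -1},{"x": 0,"y": 0,"z": -0.6,"yaw": 0,"hand": -1}]}}

```text
clock: 5.72
position: [0.4267, -0.1767, 0.0709]
ee_rot: [-1.688, -2.649, -0.0]
force: [-0.1, -0.3, 0.4]
width: 0.005
gripper_force: 0.1
```

Request:
{"fn": "apply_moves", "kwargs": {"motion": [{"x": 0,"y": 0,"z": -0.1,"yaw": 0,"hand": -1},{"x": 0,"y": 0,"z": -0.2,"yaw": 0,"hand": -1},{"x": 0,"y": 0,"z": -0.3,"yaw": 0,"hand": -1}]}}

```text
clock: 6.1
position: [0.4266, -0.1767, 0.0681]
ee_rot: [-1.688, -2.649, 0.0]
force: [-0.7, 0.0, 2.0]
width: -0.0
gripper_force: 1.0
```

Request:
{"fn": "apply_moves", "kwargs": {"motion": [{"x": 0,"y": 0,"z": -0.1,"yaw": 0,"hand": -1},{"x": 0,"y": 0,"z": -0.2,"yaw": 0,"hand": -1},{"x": 0,"y": 0,"z": -0.2,"yaw": 0,"hand": -1}]}}

```text
clock: 6.48
position: [0.4268, -0.1767, 0.0661]
ee_rot: [1.688, 2.649, 0.0]
force: [0.4, 0.5, 0.3]
width: 0.01
gripper_force: 0.2
```

Run:
```python
from h import *
s=observe();print(s["position"],s["force"])
im=get_image("scene")
S=[cv2.resize(im[225:305,215:315],(500,400),interpolation=2),cv2.resize(im[170:250,255:315],(300,400),interpolation=2)]
cv2.imwrite("pics/f.png",np.hstack(S))
```

```text
[ 0.42679559 -0.17671615  0.06606955] [0.37439858 0.46472471 0.25542215]
```

View pics/f.png

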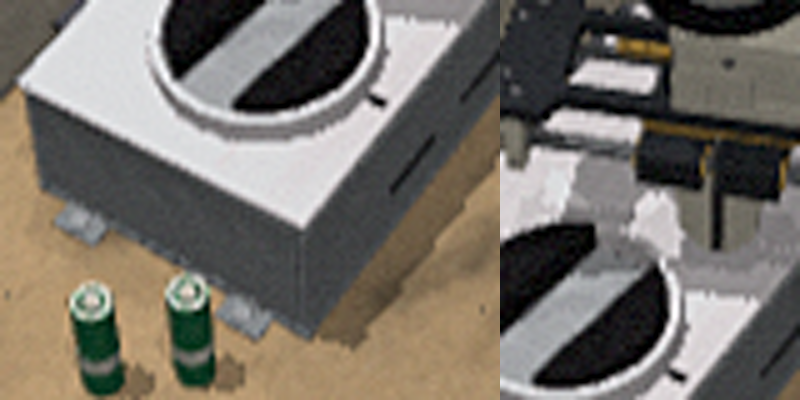

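It is nearly flush now: the corner is at about (275.6, 270.6), against about 271.9 for shut. I'll carry on until the force rises.

Request:
{"fn": "apply_moves", "kwargs": {"motion": [{"x": 0,"y": 0,"z": -0.1,"yaw": 0,"hand": -1},{"x": 0,"y": 0,"z": -0.2,"yaw": 0,"hand": -1},{"x": 0,"y": 0,"z": -0.3,"yaw": 0,"hand": -1},{"x": 0,"y": 0,"z": -0.3,"yaw": 0,"hand": -1}]}}

```text
clock: 7.02
position: [0.4267, -0.1767, 0.063]
ee_rot: [-1.688, -2.649, -0.0]
force: [-0.0, 0.3, 0.2]
width: 0.006
gripper_force: 0.2
```

Request:
{"fn": "apply_moves", "kwargs": {"motion": [{"x": 0,"y": 0,"z": -0.1,"yaw": 0,"hand": -1},{"x": 0,"y": 0,"z": -0.2,"yaw": 0,"hand": -1},{"x": 0,"y": 0,"z": -0.2,"yaw": 0,"hand": -1}]}}

```text
clock: 7.4
position: [0.4267, -0.1767, 0.061]
ee_rot: [-1.688, -2.65, -0.0]
force: [-0.4, 0.7, 0.1]
width: -0.0
gripper_force: 0.1
```

Request:
{"fn": "apply_moves", "kwargs": {"motion": [{"x": 0,"y": 0,"z": -0.1,"yaw": 0,"hand": -1},{"x": 0,"y": 0,"z": -0.2,"yaw": 0,"hand": -1}]}}

```text
clock: 7.65
position: [0.4267, -0.1767, 0.0591]
ee_rot: [1.688, 2.649, 0.0]
force: [-1.5, -0.1, 0.9]
width: 0.001
gripper_force: 1.0
```

Run:
```python
from h import *
v=np.load("v.npy"); s=observe();print(s["position"],s["force"],s["joints"].round(3))
im=get_image("scene"); p=s["position"]
S=cv2.resize(im[225:305,215:315],(400,320),interpolation=2)
z=lambda P:[tuple(int(5*(a-b)) for a,b in zip(q,(255,175))) for q in proj("scene",P)]
B=cv2.resize(im[175:239,255:335],(400,320),interpolation=2); 
for q in z([p]): cv2.circle(B,q,2,(0,0,255),-1)
w=get_image("wrist"); w=w[200:420,80:480]
o=np.zeros((540,800,3),np.uint8); o[:320]=np.hstack([S,B]); o[320:,:400]=w; cv2.imwrite("pics/g.png",o)
print(camera_model("wrist")["T"].round(3).tolist())
```

```text
[ 0.42674623 -0.17674108  0.05911968] [-1.50564042 -0.06344076  0.87366974] [ 0.663  0.404 -0.489  2.088  0.287  0.713  0.425]
[[0.906, -0.405, -0.124, 0.393], [0.423, 0.867, 0.264, -0.106], [0.0, -0.292, 0.956, 0.245], [0.0, 0.0, 0.0, 1.0]]
```

View pics/g.png

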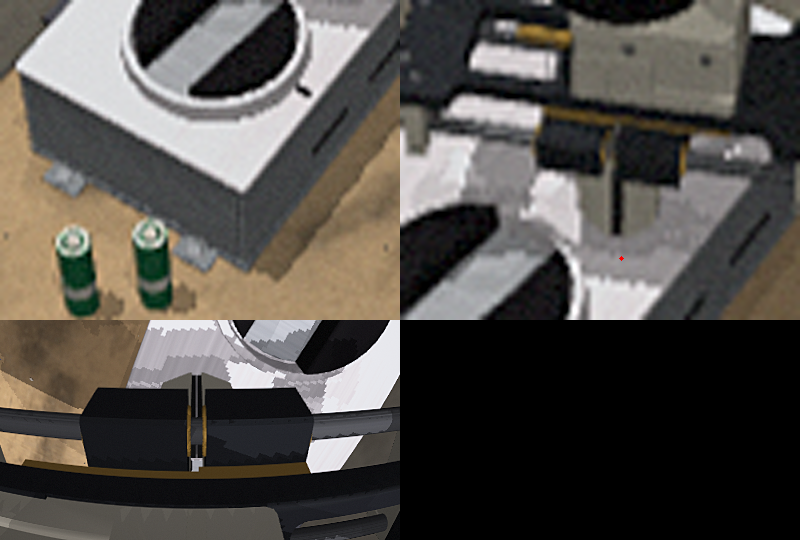

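The front corner is now at (275.8, 272.5), flush with the case lip, so it is shut or within a millimetre. One more press should meet the hard stop.

Request:
{"fn": "apply_moves", "kwargs": {"motion": [{"x": 0,"y": 0,"z": -0.1,"yaw": 0,"hand": -1},{"x": 0,"y": 0,"z": -0.2,"yaw": 0,"hand": -1}]}}

```text
clock: 8.0
position: [0.4268, -0.1768, 0.0575]
ee_rot: [1.688, 2.649, -0.0]
force: [-6.2, 0.4, 20.9]
width: 0.004
gripper_force: 10.4
```

A hard stop at 21 N: the cover is shut, and reported z 0.058 corresponds to the cover top at 0.086, a 28 mm offset. I'll lift, back off and turn, then re-measure the fasteners on the shut cover.

Request:
{"fn": "apply_moves", "kwargs": {"motion": [{"x": 0,"y": 0,"z": 3,"yaw": 0,"hand": -1},{"x": -2,"y": 0,"z": 8,"yaw": 10,"hand": -1},{"x": -6,"y": 0,"z": 12,"yaw": 20,"hand": -1},{"x": -10,"y": 0,"z": 12,"yaw": 30,"hand": -1},{"x": -12,"y": 0,"z": 12,"yaw": 40,"hand": -1},{"x": -12,"y": 0,"z": 12,"yaw": 50,"hand": -1},{"x": -12,"y": 0,"z": 12,"yaw": 60,"hand": -1},{"x": -12,"y": 0,"z": 12,"yaw": 60,"hand": -1}]}}

```text
clock: 9.0
position: [0.3068, -0.1768, 0.1772]
ee_rot: [0.139, 3.138, -0.0]
force: [0.6, 0.0, -1.1]
width: 0.004
gripper_force: 0.0
```

Run:
```python
from h import *
s=observe();print(s["position"],s["ee_rot"],s["joints"].round(2))
v=np.load("v.npy"); o=[]
t=get_image("top"); c=get_image("scene"); w=get_image("wrist"); np.savez("im2.npz",t=t,c=c,w=w,T=camera_model("wrist")["T"],K=camera_model("wrist")["camera_matrix"])
def crop(im,cam,b,f):
    k=cv2.resize(im[b[1]:b[3],b[0]:b[2]],None,fx=f,fy=f,interpolation=2)
    for sy in(.078,-.078):
        for a in np.linspace(0,2*np.pi,24,False):
            q=proj(cam,cover2world([*v[:3],0],(-.087+.046*np.cos(a),sy+.046*np.sin(a),.020)))[0]
            cv2.circle(k,tuple(int(f*(q[i]+.5-b[i])) for i in(0,1)),1,(0,0,255),-1)
    return k
A=crop(t,"top",(215,185,375,285),4); B=crop(c,"scene",(210,150,360,300),2.6)
o=np.zeros((600,800,3),np.uint8); o[:400,:640]=A; B=B[:,:390]; 
cv2.imwrite("pics/h.png",o[:400,:640]); 
o=np.zeros((390,800,3),np.uint8); o[:,:390]=B; o[:308,390:]=cv2.resize(w,(410,308)); cv2.imwrite("pics/i.png",o)
```

```text
[ 0.30677988 -0.17677783  0.17716506] [ 1.39009844e-01  3.13820230e+00 -2.70075752e-04] [ 1.05  0.06 -0.69  2.15  0.05  0.94  1.81]
```

View pics/h.png

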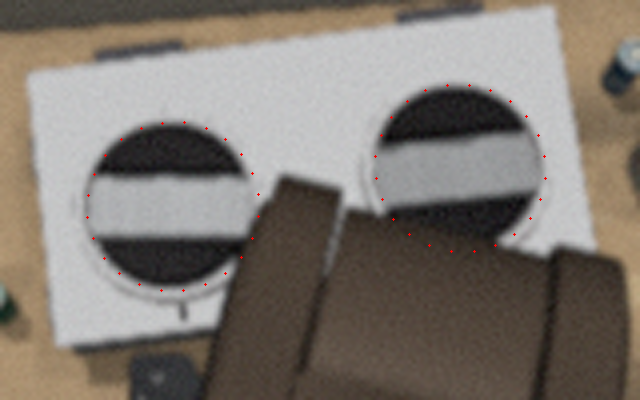

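The projected collar rings (red) sit on the pictured fasteners to within about 2 mm. The slots are at about 87° (left) and 91° (right) in world yaw. Next I move over the left slot's right half and go down into it, using force as the check.

Request:
{"fn": "apply_moves", "kwargs": {"motion": [{"x": 4.8,"y": 1.9,"z": 0,"yaw": 0.5,"hand": -1},{"x": 9.5,"y": 3.8,"z": 0,"yaw": 1,"hand": -1},{"x": 14.2,"y": 5.7,"z": -3,"yaw": 1.5,"hand": -1},{"x": 14.2,"y": 5.7,"z": -7,"yaw": 1.5,"hand": -1},{"x": 14.2,"y": 5.7,"z": -9,"yaw": 1.5,"hand": -1},{"x": 14.2,"y": 5.7,"z": -9.8,"yaw": 1.5,"hand": -1},{"x": 14.2,"y": 5.7,"z": -10.2,"yaw": 1.5,"hand": -1}]}}

```text
clock: 10.02
position: [0.449, -0.1198, 0.0752]
ee_rot: [0.098, 3.14, 0.0]
force: [-0.7, -0.0, -0.5]
width: 0.006
gripper_force: 0.0
```

Request:
{"fn": "apply_moves", "kwargs": {"motion": [{"x": 0,"y": 0,"z": -0.5,"yaw": 0,"hand": -1},{"x": 0,"y": 0,"z": -0.9,"yaw": 0,"hand": -1},{"x": 0,"y": 0,"z": -1.2,"yaw": 0,"hand": -1},{"x": 0,"y": 0,"z": -1.4,"yaw": 0,"hand": -1},{"x": 0,"y": 0,"z": -1.5,"yaw": 0,"hand": -1}]}}

```text
clock: 10.65
position: [0.4489, -0.1198, 0.0604]
ee_rot: [0.096, 3.14, -0.001]
force: [-3.7, -0.2, 14.2]
width: 0.002
gripper_force: 7.1
```

Floor contact is at 0.0606, just as predicted, so the tip is in the slot and the z offset is confirmed. I'll compute the sweep.

```bash
cat > sweep.py <<'E'
import numpy as np,sys
def rows(a0,seq,r=2.3,P0=None):
    f=lambda a,d:np.array([r*np.cos(np.radians(a))+d*np.sin(np.radians(a)),r*np.sin(np.radians(a))-d*np.cos(np.radians(a))])
    b=f(a0,0) if P0 is None else np.array(P0)
    for a,d in seq: print(np.round(f(a,d)-b,2).tolist(),round(a-a0,1))
E
python3 -c "
from sweep import *
print('L');rows(266.5,[(266.5,.5),(261.5,.85)]+[(251.5-10*k,.9) for k in range(7)]);print();rows(266.5,[(187.5,.9),(183.4,.9),(183.4,1.1)])
print('R');rows(271,[(271,.5),(266,.85)]+[(256-10*k,.9) for k in range(7)]);print();rows(271,[(187.5,.9),(183.4,.9),(183.4,1.1)])
"
```

```text
L
[-0.5, 0.03] 0.0
[-1.04, 0.15] -5.0
[-1.44, 0.4] -15.0
[-1.75, 0.7] -25.0
[-2.0, 1.06] -35.0
[-2.18, 1.45] -45.0
[-2.29, 1.86] -55.0
[-2.33, 2.29] -65.0
[-2.29, 2.72] -75.0

[-2.26, 2.89] -79.0
[-2.21, 3.06] -83.1
[-2.22, 3.26] -83.1
R
[-0.5, -0.01] 0
[-1.05, 0.06] -5
[-1.47, 0.29] -15
[-1.8, 0.56] -25
[-2.07, 0.9] -35
[-2.29, 1.27] -45
[-2.43, 1.68] -55
[-2.5, 2.1] -65
[-2.5, 2.53] -75

[-2.44, 2.89] -83.5
[-2.39, 3.06] -87.6
[-2.4, 3.26] -87.6
```

Request:
{"fn": "apply_moves", "kwargs": {"motion": [{"x": 0,"y": 0,"z": 0.8,"yaw": 0,"hand": -1},{"x": -0.5,"y": 0,"z": 0.8,"yaw": 0,"hand": -1},{"x": -1.04,"y": 0.15,"z": 0.8,"yaw": -5,"hand": -1},{"x": -1.44,"y": 0.4,"z": 0.8,"yaw": -15,"hand": -1},{"x": -1.75,"y": 0.7,"z": 0.8,"yaw": -25,"hand": -1},{"x": -2.0,"y": 1.06,"z": 0.8,"yaw": -35,"hand": -1},{"x": -2.18,"y": 1.45,"z": 0.8,"yaw": -45,"hand": -1},{"x": -2.29,"y": 1.86,"z": 0.8,"yaw": -55,"hand": -1}]}}

```text
clock: 11.65
position: [0.4284, -0.1023, 0.0688]
ee_rot: [1.542, 2.731, 0.002]
force: [7.8, -5.4, -4.8]
width: 0.001
gripper_force: 4.6
```

The force is moderate and resists the turn, so the head is being driven. Continuing to the stop.

Request:
{"fn": "apply_moves", "kwargs": {"motion": [{"x": -0.04,"y": 0.43,"z": 0,"yaw": -10,"hand": -1},{"x": 0.0,"y": 0.86,"z": 0,"yaw": -20,"hand": -1},{"x": 0.03,"y": 1.03,"z": 0,"yaw": -24,"hand": -1},{"x": 0.08,"y": 1.2,"z": 0,"yaw": -28,"hand": -1},{"x": 0.08,"y": 1.2,"z": 0,"yaw": -28,"hand": -1}]}}

```text
clock: 12.28
position: [0.4283, -0.0914, 0.0688]
ee_rot: [2.153, 2.282, 0.001]
force: [5.4, -9.1, -0.8]
width: 0.002
gripper_force: 4.7
```

```bash
cat > ang.py <<'E'
from h import *
v=np.load("v.npy")
def turn(cam,side,im):
    # sample picture on the head-top/floor ring, find bright slot directions in the cover plane
    m=camera_model(cam); yc=.078 if side=="L" else -.078; out=[]
    g=cv2.GaussianBlur(cv2.cvtColor(im,cv2.COLOR_BGR2GRAY),(3,3),0).astype(np.float32)
    N=81; u=np.linspace(-.041,.041,N); X,Y=np.meshgrid(u,u,indexing="ij")
    q=proj(cam,cover2world([*v[:3],0],np.c_[X.ravel()-.087,Y.ravel()+yc,np.full(X.size,.024)]),m).astype(np.float32)
    I=cv2.remap(g,q[:,0].reshape(N,N),q[:,1].reshape(N,N),1)
    d=(I<60)&(np.hypot(X,Y)<.041)
    w=np.array([X[d],Y[d]]); 
    e,V=np.linalg.eigh(np.cov(w)); n=V[:,1]  # lobes spread across the slot
    s=np.array([-n[1],n[0]]);  # slot direction (x,y) in case; turn cw from +y
    return d.mean(), np.degrees(np.arctan2(s[0],s[1]))%180
if __name__=="__main__":
    for c in("scene","top"):
        im=get_image(c); print(c,[(k,turn(c,k,im)) for k in"LR"])
    z=np.load("im2.npz"); print("before",[(k,turn("scene",k,z["c"]),turn("top",k,z["t"])) for k in "LR"]); print(observe()["position"],observe()["force"])
E
python3 ang.py
```

```text
scene [('L', (np.float64(0.5049535131839659), np.float64(80.50428386694449))), ('R', (np.float64(0.31260478585581464), np.float64(17.218250514954974)))]
top [('L', (np.float64(0.7337296143880506), np.float64(178.12798740099242))), ('R', (np.float64(0.3240359701265051), np.float64(1.5936098860676111)))]
before [('L', (np.float64(0.4288980338363054), np.float64(7.473456748390419)), (np.float64(0.33927754915409236), np.float64(7.35839786774352))), ('R', (np.float64(0.4683737235177564), np.float64(175.95598249620338)), (np.float64(0.3440024386526444), np.float64(1.2130852959607523)))]
[ 0.42831582 -0.09137911  0.06873333] [ 4.79301001 -9.23445175 -1.46521973]
```

Request:
{"fn": "apply_moves", "kwargs": {"motion": [{"x": 0,"y": 0.15,"z": 0,"yaw": 0,"hand": -1},{"x": 0,"y": 0.3,"z": 0,"yaw": 0,"hand": -1},{"x": 0,"y": 0.4,"z": 0,"yaw": 0,"hand": -1}]}}

```text
clock: 12.75
position: [0.4283, -0.0909, 0.0688]
ee_rot: [2.154, 2.278, -0.002]
force: [6.8, -25.0, -3.0]
width: 0.008
gripper_force: 12.8
```

25 N after only 0.5 mm of travel: the left fastener is at its stop. I'll back off, lift, and move across to the right one.

Request:
{"fn": "apply_moves", "kwargs": {"motion": [{"x": 0,"y": -1.1,"z": 0,"yaw": 0,"hand": -1},{"x": 0,"y": -1.1,"z": 3.5,"yaw": 0,"hand": -1},{"x": 0,"y": -2,"z": 8,"yaw": 10,"hand": -1},{"x": 0.5,"y": -4.5,"z": 8,"yaw": 20,"hand": -1},{"x": 1,"y": -7,"z": 8,"yaw": 30,"hand": -1},{"x": 1.5,"y": -9.5,"z": 8,"yaw": 40,"hand": -1},{"x": 2,"y": -12,"z": 8,"yaw": 50,"hand": -1},{"x": 2.5,"y": -14.5,"z": 8,"yaw": 60,"hand": -1},{"x": 3,"y": -17,"z": 8,"yaw": 70,"hand": -1},{"x": 3.3,"y": -19.1,"z": 8,"yaw": 80,"hand": -1}]}}

```text
clock: 14.0
position: [0.4593, -0.2768, 0.1479]
ee_rot: [-0.169, -3.137, -0.001]
force: [-0.3, -0.2, 0.8]
width: 0.007
gripper_force: 0.0
```

```bash
python3 ang.py
```

```text
scene [('L', (np.float64(0.43499466544734033), np.float64(90.39685482692248))), ('R', (np.float64(0.4372809023014784), np.float64(0.7254478158926929)))]
top [('L', (np.float64(0.2903520804755373), np.float64(89.9767232157088))), ('R', (np.float64(0.49504648681603414), np.float64(176.19979634926236)))]
before [('L', (np.float64(0.4288980338363054), np.float64(7.473456748390419)), (np.float64(0.33927754915409236), np.float64(7.35839786774352))), ('R', (np.float64(0.4683737235177564), np.float64(175.95598249620338)), (np.float64(0.3440024386526444), np.float64(1.2130852959607523)))]
[ 0.45893995 -0.27842244  0.14759482] [-0.41867193  0.00543875 -0.79123219]
```

Both cameras put the left fastener at 90°, locked. Now down into the right slot.

Request:
{"fn": "apply_moves", "kwargs": {"motion": [{"x": 0,"y": 0,"z": 0,"yaw": 8.2,"hand": -1},{"x": 0,"y": 0,"z": -3.5,"yaw": 8.2,"hand": -1},{"x": 0,"y": 0,"z": -6,"yaw": 8.2,"hand": -1},{"x": 0,"y": 0,"z": -7,"yaw": 8.2,"hand": -1},{"x": 0,"y": 0,"z": -7.5,"yaw": 8.2,"hand": -1},{"x": 0,"y": 0,"z": -8,"yaw": 8.2,"hand": -1},{"x": 0,"y": 0,"z": -8,"yaw": 8.2,"hand": -1}]}}

```text
clock: 14.98
position: [0.4598, -0.2761, 0.0684]
ee_rot: [-0.046, 3.141, -0.0]
force: [0.9, 0.4, 0.2]
width: 0.007
gripper_force: 0.0
```

Request:
{"fn": "apply_moves", "kwargs": {"motion": [{"x": -0.5,"y": 0,"z": 0,"yaw": 0,"hand": -1},{"x": -1.05,"y": 0.06,"z": 0,"yaw": -5,"hand": -1},{"x": -1.47,"y": 0.29,"z": 0,"yaw": -15,"hand": -1},{"x": -1.8,"y": 0.56,"z": 0,"yaw": -25,"hand": -1},{"x": -2.07,"y": 0.9,"z": 0,"yaw": -35,"hand": -1},{"x": -2.29,"y": 1.27,"z": 0,"yaw": -45,"hand": -1},{"x": -2.43,"y": 1.68,"z": 0,"yaw": -55,"hand": -1}]}}

```text
clock: 15.85
position: [0.4374, -0.2606, 0.0691]
ee_rot: [1.416, 2.799, 0.0]
force: [5.3, -3.5, -5.0]
width: 0.003
gripper_force: 3.5
```

Request:
{"fn": "apply_moves", "kwargs": {"motion": [{"x": -0.07,"y": 0.42,"z": 0,"yaw": -10,"hand": -1},{"x": -0.07,"y": 0.85,"z": 0,"yaw": -20,"hand": -1},{"x": -0.01,"y": 1.21,"z": 0,"yaw": -29,"hand": -1},{"x": 0.04,"y": 1.4,"z": 0,"yaw": -33,"hand": -1},{"x": 0.04,"y": 1.4,"z": 0,"yaw": -33,"hand": -1}]}}

```text
clock: 16.48
position: [0.4369, -0.2473, 0.069]
ee_rot: [2.148, 2.286, 0.0]
force: [2.8, -6.8, -1.5]
width: 0.008
gripper_force: 3.1
```

Request:
{"fn": "apply_moves", "kwargs": {"motion": [{"x": 0,"y": 0.15,"z": 0,"yaw": 0,"hand": -1},{"x": 0,"y": 0.3,"z": 0,"yaw": 0,"hand": -1},{"x": 0,"y": 0.4,"z": 0,"yaw": 0,"hand": -1}]}}

```text
clock: 16.85
position: [0.4369, -0.247, 0.0692]
ee_rot: [2.148, 2.282, -0.003]
force: [4.0, -19.7, -7.9]
width: 0.004
gripper_force: 10.0
```

At the stop (20 N, with hardly any travel). I'll back off, lift clear and retreat.

Request:
{"fn": "apply_moves", "kwargs": {"motion": [{"x": 0,"y": -1.1,"z": 0,"yaw": 0,"hand": -1},{"x": 0,"y": -1.1,"z": 3.5,"yaw": 0,"hand": -1},{"x": -1,"y": -1,"z": 8,"yaw": 0,"hand": -1},{"x": -5,"y": 0,"z": 13,"yaw": 0,"hand": -1},{"x": -10,"y": 1,"z": 15,"yaw": 0,"hand": -1},{"x": -14,"y": 3,"z": 15,"yaw": 0,"hand": -1},{"x": -14,"y": 3,"z": 15,"yaw": 0,"hand": -1}]}}

```text
clock: 17.73
position: [0.293, -0.2103, 0.2185]
ee_rot: [2.15, 2.291, -0.001]
force: [0.2, -1.0, -0.2]
width: 0.004
gripper_force: 0.0
```

```bash
python3 ang.py
python3 - <<'E'
from h import *
get_image("top"); get_image("scene")
for q in("cell_1","glue_bottle","tape_measure"):
    for c in("top","scene"): print(q,c,[(round(d["p"],2),d["rect"]) for d in recognise(q,c)][:3])
E
```

```text
scene [('L', (np.float64(0.43392775491540925), np.float64(90.39030796120655))), ('R', (np.float64(0.4654778235025149), np.float64(90.34118050877515)))]
top [('L', (np.float64(0.30147843316567596), np.float64(89.922928831411))), ('R', (np.float64(0.415028196921201), np.float64(87.56571985687827)))]
before [('L', (np.float64(0.4288980338363054), np.float64(7.473456748390419)), (np.float64(0.33927754915409236), np.float64(7.35839786774352))), ('R', (np.float64(0.4683737235177564), np.float64(175.95598249620338)), (np.float64(0.3440024386526444), np.float64(1.2130852959607523)))]
[ 0.29596971 -0.21146672  0.21860625] [ 0.54698325 -0.94182687  0.04241839]
cell_1 top [(0.68, [207.3, 254.9, 219.1, 266.4]), (0.46, [365.0, 192.9, 377.0, 205.6]), (0.45, [193.9, 241.4, 205.6, 255.0])]
cell_1 scene [(0.65, [228.3, 282.6, 240.2, 304.4]), (0.6, [307.1, 158.9, 315.2, 171.3]), (0.45, [246.4, 278.6, 258.3, 299.6])]
glue_bottle top [(0.78, [369.6, 212.5, 395.9, 234.3])]
glue_bottle scene [(0.62, [327.0, 146.0, 340.1, 182.9])]
tape_measure top [(0.63, [401.8, 192.1, 439.7, 216.6])]
tape_measure scene [(0.66, [337.0, 139.4, 349.9, 155.7])]
```

Both slots read about 90°, the bystanders have not moved, and the robot is clear.

```bash
python3 -c "
from cell import *
print(sign_off())"
```

```text
the job is handed in; nothing more can be done
None
```

The cover was pressed shut to its hard stop, both fasteners were turned clockwise to their stops (slots measured at 88–90°), the loose things are where they stood, and the job was handed in at about 18 s with the robot clear.

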